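# Peel the top tray off a snapped-together nest and hold it out at the adapter rack

### The job

The nested white parts trays on the right stick together at their snap tongues: peel the top one off by lifting it at its corner tab, so that this corner comes up first while the opposite corner is still down, and leave the second tray seated and everything else where it is. Then hold the tray out to me, level and open side up, just in front of the middle of the wooden adapter rack (on the robot's side) and about 10 cm above the worktop, touching nothing, so that I can load adapters into it. Finish while still holding it there.

Things in the scene. Friction and masses are not known exactly. Their poses are not given: they have to be found in the camera images.
- top_tray: Uppermost of three white formed plastic trays nested in one another, 130 x 180 mm over the rim, 42 mm high, 70 to 120 g. Origin: centre of its underside; z up out of the open side, y along the 180 mm side. The rim, 9 mm thick and 16 mm tall (26 to 42 mm above the origin), rests on the second tray's rim. A peel tab sticks out at the corner (-x, +y). The walls taper inwards below the rim.
- top_tab (a point): Middle of the top tray's solid peel tab, best gripping point, in the tray's frame (-0.071, 0.096, 0.034). The tab sticks out level from the rim along (-x, +y) at 45 degrees, 34 mm long, 22 mm wide, 12 mm thick (28 to 40 mm above the tray's origin). Pinch it across its 22 mm width; beside it and under it is free space. The peel takes about 10 to 12 N here, so grip firmly (30 N).
- top_far_corner (a point): Rim underside at the top tray's corner opposite the tab, (0.056, -0.081, 0.026) in the tray's frame; the tray tips about it when peeled. Four sprung tongues in the second tray's long sides hold the top tray; each lets go once its place is about 5 mm up. Tipped 0.2 rad about this corner (tab 45 mm up) the tray is free to lift. Tip the gripper with it, or the tab turns in the fingers.
- second_tray: The same kind of tray directly beneath, its rim 16 mm lower, its tab at the corner opposite the top tray's tab. It must stay seated; the lowest tray's tongues hold it about twice as strongly. Origin: centre of its underside, z up.
- tray_stack: Low steel holder screwed to the worktop with the lowest tray fixed in it (that tray's tab is at the corner (+x, +y)). Origin: centre of its foot on the worktop, z up; axes as the trays'. The top tray seated in the stack has its origin 37 mm above this one, its rim top 79 mm above the worktop.
- adapter_rack: Fixed beech block 74 x 250 x 34 mm with six bores in a row along y and four metal adapters standing in them, their tops up to 58 mm above the worktop. Origin: centre of its underside on the worktop; -x is its front, the side facing the robot.
- weight_100: White cylindrical knobbed weight, 26 mm in diameter, 43 mm high, a bystander behind the rack; origin at the centre of its foot.
- knurled_fitting: Grey metal fitting, 26 mm across and 30 mm high, a bystander left of the rack; origin at the centre of its foot.

How it is judged:
By the outcome, as a careful person would: the job done as asked, in the order asked, and still so for the second after the job is handed in, while the arm keeps its last pose, push and grip.
It also fails if it takes over 40 s, if anything falls off the work surface, if the arm or the gripper's body presses on something with over 40 N, if the wrist force passes 120 N, or if a joint passes its speed limit or range.

### The arm

A 6-joint arm with a two-finger parallel gripper is mounted at the origin on a cart in front of the work surface, level with it; the furniture and walls round the work are solid. World frame = base frame: x ahead of the robot, y to its left, z up, the work surface at z = 0. Lengths are in m, angles in rad, forces in N, time in s.
With the tool pointing down it reaches from about 0.3 to 0.875 m from the base axis. Payload 4.2 kg.
Tool frame: the origin (TCP) lies at the very end of the fingers, on their centre line; the grasp point (between the pads) lies 19 mm behind it; z points along the fingers, y is the direction in which the jaws open and shut (so a half turn about z gives the same grasp; the last joint's range is limited). The gripper opens to 85 mm and grips with 20 to 120 N. Pads are 22 mm wide; open, the fingers measure 114 mm over their backs; the gripper's body (76 mm by 85 mm) begins 54 mm behind the grasp point. The pads swing forward as they close: fully open they stand 13 mm farther back than shut.
Start: joints at [-1.143, 0.32, 1.565, -0, 1.257, -0.02], TCP at [0.249, -0.518, 0.231] pointing down, gripper open.
Joint ranges: [-3.11, 3.11], [-0.84, 2.01], [0.21, 2.61], [-1.34, 4.49], [0.05, 2.63], [-2.56, 2.56]. Speed limits (rad/s): [2.57, 2.57, 3.14, 3.14, 3.14, 3.14].

### API

Orientations are given as [roll, pitch, yaw] about the fixed x, y, z axes, in that order (R = Rz(yaw) Ry(pitch) Rx(roll)).
In Python, from rig import manip gives the robot as it stands. The module is installed in compiled form; this text tells all that it offers.
- The arm moves only by the shell command python3 -m pendant 'ROWS' [FORCE]. ROWS is a JSON object of lists of equal length, an entry for each row: "translation": the shift along the tool's x, y, z in units of 40 mm (1.0 is 40 mm), a list of three; "roll": the turn about the tool's z in units of 8 degrees (1.0 is 8 degrees); "grip": the closure, from 0 (fully open) to 1 (shut). A call has 1 to 10 rows; each row shifts and turns the commanded pose from where the row before left it, along the tool's axes as they then stand; what a row does not reach is not made up. A row lasts 1/10 s, in which the tool goes at most 50 mm and 8.59 degrees, less where a joint would pass 70% of its speed; a pose out of reach is approached as far as the arm can. A call is refused whole if a number of a shift passes 1 or a number of a turn 1, either way. A call with a gripper value outside its range is refused whole. The fingers move at their own pace and stop on an object; FORCE is the grip in N (left out, the last holds). Time passes only in rows, so rows that do not move let the fingers close. It gives the time, the measured TCP pose, the force and the opening at its end, in the units of the state.
- manip.get_obs(): the state, without advancing time (a new reading comes with each control period).
- manip.get_image(name): name is "side" or "top"; returns the picture (480x640x3 uint8, red, green, blue); there is no depth.
- manip.camera_info(name): a dict with "intrinsics" (3x3 intrinsics, pixels), "view" (4x4, takes a point from world to camera coordinates). Camera axes: x right, y up, looking along -z (the intrinsics and any distortion apply to the point x, -y, -z); pixel columns grow to the right and rows downward; lengths in m; the calibration is good to about 2 mm. A picture is of the moment at which its call begins. camera_info takes no time and is no camera call.
- manip.sign_off(): hands the job in, once; it reports no verdict.
The state is a dict: "t": time; "qpos": joint angles; "qd": joint speeds; "joint_torque": joint torques, N m; "eef_pos": TCP position; "tool_rot": TCP orientation; "wrist_force": force on the tool from outside, world axes, zero at the start; "wrist_torque": the same for the moment, N m; "gripper_width": finger opening in m.
Only numpy, scipy, OpenCV 4.12 (cv2) and the standard library are available. Lean on these libraries where they do the work, as an engineer would, in place of code of your own. Each camera call takes 0.05 s, during which the arm holds its last target.

## Working session

There is one attempt and no reset: what is moved stays moved. The work goes in short steps, Python scripts to look and compute and a shell command to move; the robot and the scene stay as the last step left them, time stands still between calls to the robot, and variables do not carry over. Pictures are saved under pics/ and viewed, and the job is handed in when it is done.

```bash
mkdir -p pics; ls
python3 - <<'E'
from rig import manip
import cv2,numpy as np
np.set_printoptions(precision=4,suppress=True)
o=manip.get_obs()
for k,v in o.items(): print(k,np.round(v,4))
for n in("side","top"):
    im=manip.get_image(n); cv2.imwrite(f"pics/{n}0.png",im[:,:,::-1])
    print(n,manip.camera_info(n))
E
```

```text
pics
t 0.0
qpos [-1.143   0.3203  1.5657 -0.      1.2574 -0.02  ]
qd [ 0.0011 -0.0005  0.0005  0.0006 -0.      0.0016]
joint_torque [ -0.     -41.5527 -23.4163   0.0001   0.0081   0.    ]
eef_pos [ 0.2488 -0.5179  0.2305]
tool_rot [-3.1398 -0.      0.4478]
wrist_force [0.5623 0.6909 0.0936]
wrist_torque [-0.0314 -0.0464 -0.0343]
gripper_width 0.0854
side {'intrinsics': array([[472.7696,   0.    , 323.3799],
       [  0.    , 472.7696, 243.6554],
       [  0.    ,   0.    ,   1.    ]]), 'view': array([[-0.9996, -0.0155,  0.0234,  0.6233],
       [ 0.0279, -0.4364,  0.8993, -0.143 ],
       [-0.0038,  0.8996,  0.4367, -0.7597],
       [ 0.    ,  0.    ,  0.    ,  1.    ]])}
top {'intrinsics': array([[624.374 ,   0.    , 319.4982],
       [  0.    , 624.374 , 240.6835],
       [  0.    ,   0.    ,   1.    ]]), 'view': array([[ 0.1262, -0.992 ,  0.0006, -0.1905],
       [ 0.9711,  0.1236,  0.2042, -0.6174],
       [-0.2027, -0.0252,  0.9789, -1.0978],
       [ 0.    ,  0.    ,  0.    ,  1.    ]])}
```

View pics/side0.png

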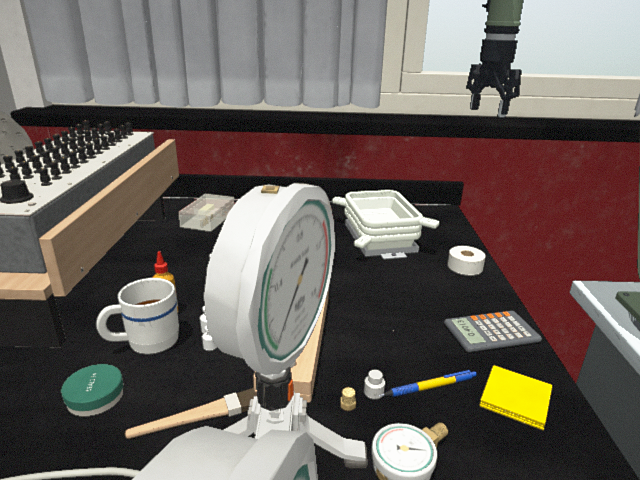

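View pics/top0.png

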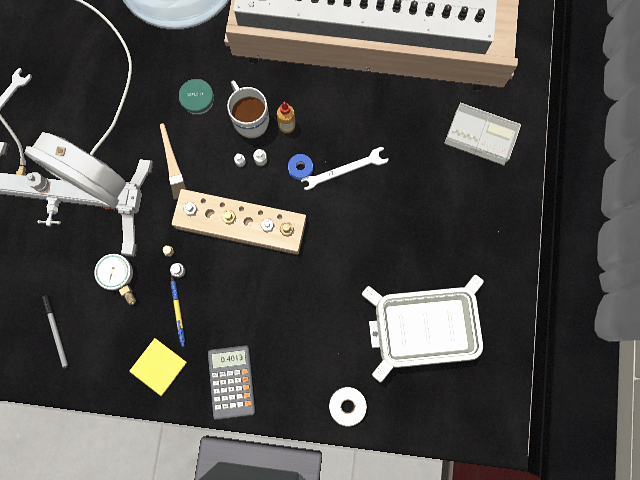

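The top view shows the tray stack at about (428,328). Its tabs are at (382,370), (370,296) and (475,285), so the top tray's tab is the lower-left one, on the robot's side. The rack is at about (240,220), with the weight and fitting at its left end. Next I'll zoom in.

```bash
cat > h.py <<'E'
from rig import manip
import cv2,numpy as np
np.set_printoptions(precision=4,suppress=True)
def ray(n,uv):
    c=manip.camera_info(n);K=c["intrinsics"];V=np.array(c["view"])
    d=np.linalg.solve(K,[uv[0],uv[1],1.]);d=np.array([d[0],-d[1],-d[2]])
    R=V[:3,:3];return -R.T@V[:3,3],R.T@d
def onz(n,uv,z):
    o,d=ray(n,uv);return o+d*(z-o[2])/d[2]
def proj(n,p):
    c=manip.camera_info(n);K=c["intrinsics"];V=np.array(c["view"])
    q=V[:3,:3]@np.asarray(p)+V[:3,3];q=K@[q[0],-q[1],-q[2]];return q[:2]/q[2]
E
python3 - <<'E'
import cv2
a=cv2.imread("pics/top0.png");b=cv2.imread("pics/side0.png")
cv2.imwrite("pics/tz.png",cv2.resize(a[260:400,350:500],None,fx=5,fy=4.2857*1.0,interpolation=cv2.INTER_CUBIC)[:600])
cv2.imwrite("pics/sz.png",cv2.resize(b[170:270,320:450],None,fx=6,fy=6,interpolation=cv2.INTER_CUBIC))
cv2.imwrite("pics/rz.png",cv2.resize(a[140:280,150:320],None,fx=4,fy=4,interpolation=cv2.INTER_CUBIC))
E
```

```text
(no output)
```

View pics/tz.png

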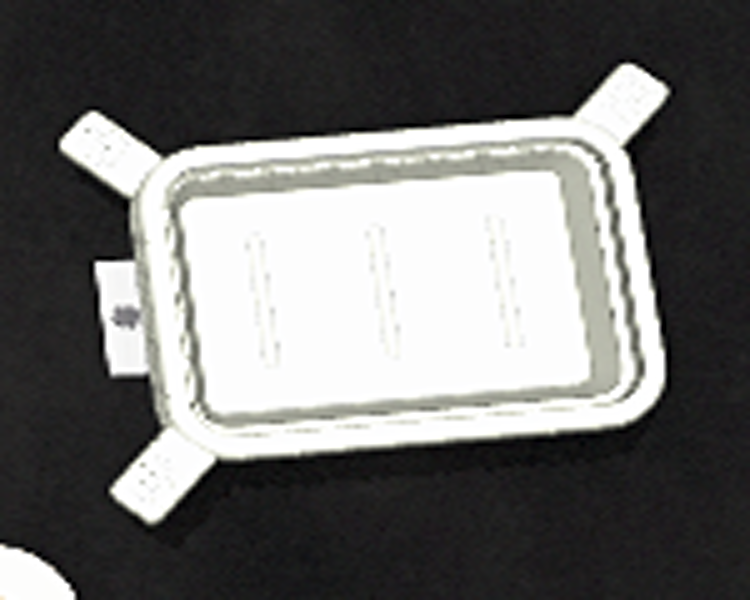

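View pics/sz.png

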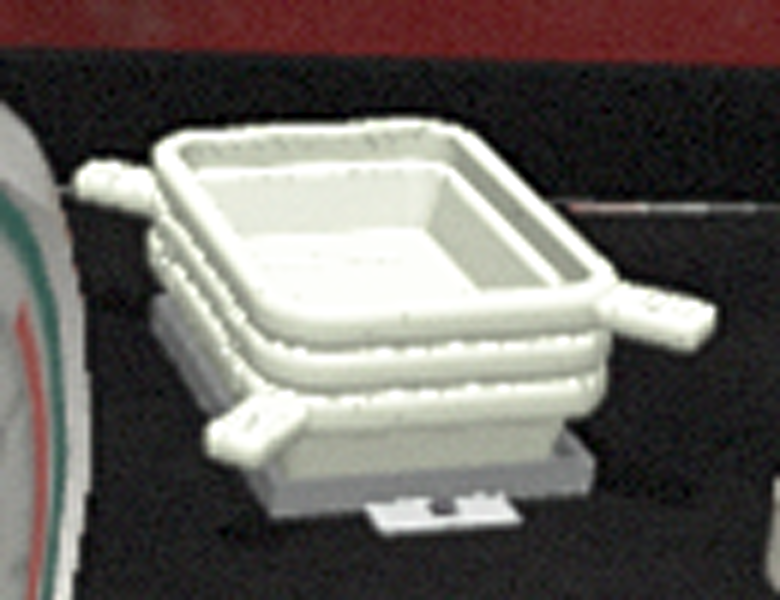

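View pics/rz.png

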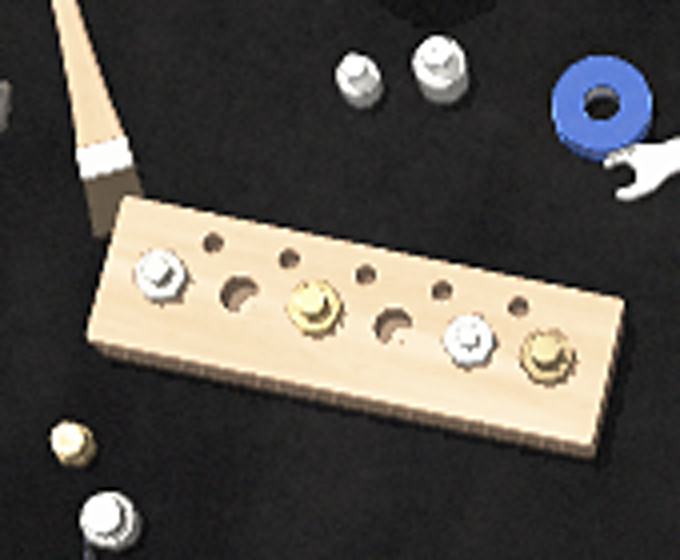

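Run:
```python
from h import *
for n in("side","top"): print(n,ray(n,(320,240))[0])
a=cv2.imread("pics/top0.png")
m=np.zeros(a.shape[:2],np.uint8); sub=a[265:395,355:500]
m[265:395,355:500]=((sub.min(2)>110)*255)
m[388:,:372]=0
n,l,s,c=cv2.connectedComponentsWithStats(m); i=1+s[1:,4].argmax(); m=((l==i)*255).astype(np.uint8)
cs,_=cv2.findContours(m,cv2.RETR_EXTERNAL,cv2.CHAIN_APPROX_NONE); m=cv2.drawContours(m*0,cs,-1,255,-1)
k=cv2.getStructuringElement(cv2.MORPH_ELLIPSE,(31,31))
body=cv2.morphologyEx(m,cv2.MORPH_OPEN,k)
tabs=cv2.morphologyEx(cv2.subtract(m,body),cv2.MORPH_OPEN,np.ones((5,5),np.uint8))
ct=max(cv2.findContours(body,cv2.RETR_EXTERNAL,cv2.CHAIN_APPROX_NONE)[0],key=cv2.contourArea)[:,0]
P=np.array([onz("top",p,0.079)[:2] for p in ct.astype(float)])
r=cv2.minAreaRect(P.astype(np.float32)*1000); print("body",r, cv2.boxPoints(r))
n,l,s,c=cv2.connectedComponentsWithStats(tabs)
for i in range(1,n):
    if s[i,4]<60: continue
    t=max(cv2.findContours((l==i).astype(np.uint8),cv2.RETR_EXTERNAL,cv2.CHAIN_APPROX_NONE)[0],key=cv2.contourArea)[:,0]
    for z in(0.077,):
        T=np.array([onz("top",p,z)[:2] for p in t.astype(float)]);r=cv2.minAreaRect(T.astype(np.float32)*1000)
        print("tab",c[i],s[i,4],z,r)
# line fit of rim edges from far (camera-facing) sides
for nm,uv,z in(("tabtipmid",((372.0+380.3)/2,(374.5+382.3)/2),0.077),):
    print(nm,onz("top",uv,z))
# tab corners in tz picture (scale 5,4.2857)
for q in((108,492),(152,525),(165,432),(215,460)):
    uv=(350+q[0]/5-.4,260+q[1]/4.2857-.4);print("c",uv,onz("top",uv,0.077))
for q in((715,315),(690,350),(610,285),(605,320)):
    uv=(320+q[0]/6-.4,170+q[1]/6-.4);print("s",uv,onz("side",uv,0.077),onz("side",uv,0.065))
# rack: top corners in rz
R=[onz("top",(150+x/4-.4,140+y/4-.4),0.034) for x,y in((127,195),(623,298),(592,445),(90,342))]
print("rack",np.array(R),np.mean(R,0),[np.linalg.norm(R[i]-R[(i+1)%4]) for i in range(4)])
```

```text
side [0.6242 0.6307 0.4458]
top [ 0.4011 -0.1403  1.2009]
body ((501.53619384765625, -317.94317626953125), (129.57080078125, 195.45855712890625), 12.752209663391113) [[ 416.7766 -236.9249]
 [ 459.9211 -427.5623]
 [ 586.2958 -398.9614]
 [ 543.1513 -208.3241]]
tab [474.371  283.4892] 186 0.077 ((590.6489868164062, -399.79827880859375), (21.61878776550293, 30.68130111694336), 58.66167068481445)
tab [371.1061 294.8939] 198 0.077 ((546.432373046875, -216.47265625), (32.61863708496094, 21.26589584350586), 56.878700256347656)
tab [381.4848 371.    ] 231 0.077 ((415.2114562988281, -249.3666229248047), (21.803525924682617, 34.534889221191406), 58.972984313964844)
tabtipmid [ 0.401  -0.2414  0.077 ]
c (371.20000000000005, 374.40038266794227) [ 0.4067 -0.232   0.077 ]
c (380.0, 382.10040833469446) [ 0.3956 -0.2488  0.077 ]
c (382.6, 360.40033600112) [ 0.4334 -0.2494  0.077 ]
c (392.6, 366.93369111230373) [ 0.4243 -0.2681  0.077 ]
s (438.7666666666667, 222.1) [ 0.3983 -0.2424  0.077 ] [ 0.3909 -0.2708  0.065 ]
s (434.6, 227.93333333333334) [ 0.4124 -0.2127  0.077 ] [ 0.4055 -0.2402  0.065 ]
s (421.2666666666667, 217.1) [ 0.4292 -0.2661  0.077 ] [ 0.4229 -0.2953  0.065 ]
s (420.43333333333334, 222.93333333333334) [ 0.4361 -0.2356  0.077 ] [ 0.43   -0.2638  0.065 ]
rack [[ 0.7118  0.1691  0.034 ]
 [ 0.6911 -0.0767  0.034 ]
 [ 0.6178 -0.0714  0.034 ]
 [ 0.6373  0.1741  0.034 ]] [0.6645 0.0488 0.034 ] [np.float64(0.2465888451759119), np.float64(0.07349611226868744), np.float64(0.24635236589746798), np.float64(0.0747274423538497)]
```

The measurements agree with the given sizes:

| Quantity | Measured | Given or expected |
|---|---|---|
| Rim width | 129.6 mm | 130 mm |
| Tab size | 34.5 x 21.8 mm | 34 x 22 mm |
| Tray yaw | 12.75° | – |
| Tab direction | 148° | 147.75° from the tray yaw |
| Rack top face | 247 x 74 mm | 250 x 74 mm |

The tab middle is at about (0.415, -0.249, 0.071) and the rack centre at (0.664, 0.049), yaw -0.084. The tool yaw has to be about 2.58, so I'll turn -122° about the tool z first.

```bash
python3 -m pendant '{"translation":[[0,0,0],[0,0,0],[0,0,0],[0,0,0],[0,0,0],[0,0,0],[0,0,0],[0,0,0],[0,0,0],[0,0,0]],"roll":[-1,-1,-1,-1,-1,-1,-1,-1,-1,-1],"grip":[0,0,0,0,0,0,0,0,0,0]}' 30
python3 -m pendant '{"translation":[[0,0,0],[0,0,0],[0,0,0],[0,0,0],[0,0,0],[0,0,0],[0,0,0]],"roll":[-1,-1,-1,-1,-1,-0.26,0],"grip":[0,0,0,0,0,0,0]}'
cat >> h.py <<'E'
from scipy.spatial.transform import Rotation as Ro
def need(p):
    o=manip.get_obs();R=Ro.from_euler("xyz",o["tool_rot"]).as_matrix()
    print("t",o["t"],"tcp",o["eef_pos"],o["tool_rot"],"q",o["qpos"],"F",o["wrist_force"],"w",o["gripper_width"])
    print("shift units",R.T@(np.asarray(p)-o["eef_pos"])/0.04)
E
python3 -c "
from h import *
need([.415,-.249,.16])"
```

```text
t: 1.1
eef_pos: [0.2488, -0.518, 0.2308]
tool_rot: [-3.141, -0.001, 1.85]
wrist_force: [-0.3, -0.3, 0.1]
gripper_width: 0.0857
t: 1.8
eef_pos: [0.2488, -0.5181, 0.2309]
tool_rot: [3.141, -0.001, 2.578]
wrist_force: [-0.3, 0.2, -0.2]
gripper_width: 0.0854
t 1.8 tcp [ 0.2488 -0.5181  0.2309] [ 3.1411 -0.0008  2.5782] q [-1.1431  0.32    1.5652 -0.      1.2574 -2.1505] F [-0.3013  0.2063 -0.1852] w 0.08539312206509725
shift units [0.0783 7.9051 1.7756]
```

```bash
python3 -m pendant '{"translation":[[0.01,0.8,0.1],[0.01,0.8,0.1],[0.01,0.8,0.1],[0.01,0.8,0.2],[0.01,0.8,0.2],[0.01,0.8,0.2],[0.01,0.8,0.2],[0.01,0.8,0.2],[0,0.8,0.25],[0,0.7,0.22]],"roll":[0,0,0,0,0,0,0,0,0,0],"grip":[0,0,0,0,0,0,0,0,0,0]}'
python3 -m pendant '{"translation":[[0,0,0],[0,0,0]],"roll":[0,0],"grip":[0,0]}'
python3 -c "
from h import *
need([.415,-.249,.049])
for n in('top','side'):
    im=manip.get_image(n)[:,:,::-1]
    c=im[200:420,280:520] if n=='top' else im[60:260,320:520]
    cv2.imwrite(f'pics/{n}1.png',cv2.resize(c,None,fx=2.7,fy=2.7,interpolation=cv2.INTER_CUBIC))
"
```

```text
t: 2.8
eef_pos: [0.4154, -0.2479, 0.16]
tool_rot: [3.142, -0.0, 2.578]
wrist_force: [0.6, -0.7, -0.1]
gripper_width: 0.0854
t: 3.0
eef_pos: [0.4149, -0.2492, 0.1604]
tool_rot: [-3.141, -0.0, 2.58]
wrist_force: [0.4, 0.3, 0.2]
gripper_width: 0.0857
t 3.0 tcp [ 0.4149 -0.2492  0.1604] [-3.141  -0.0004  2.5795] q [-0.5643  0.2384  1.8743 -0.0006  1.0293 -1.5726] F [0.4456 0.3443 0.2396] w 0.08573396381651652
shift units [0.0005 0.0067 2.7847]
```

View pics/top1.png

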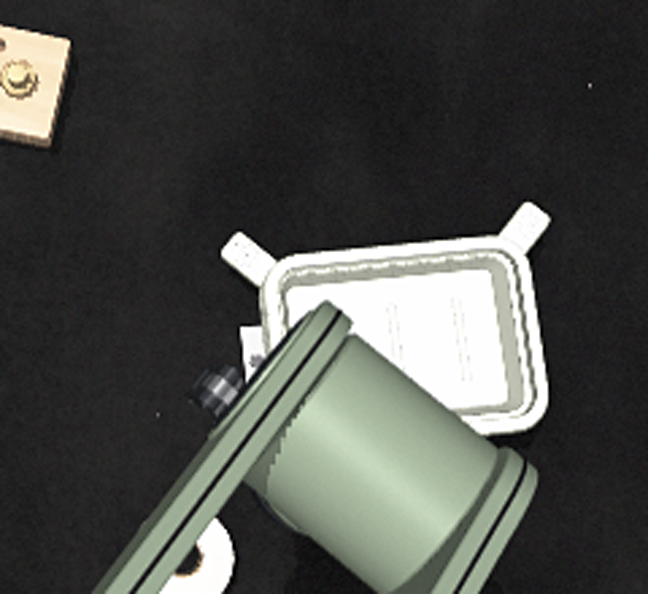

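View pics/side1.png

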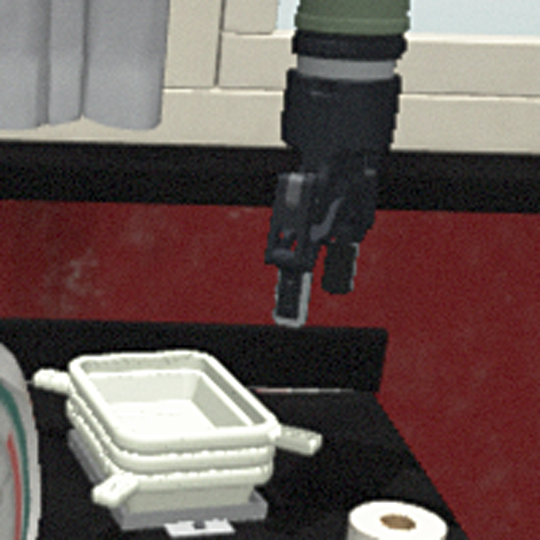

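The side view shows the open jaws above the tab at (300,440) in the crop, with nothing beside it, and the top view shows the gripper over the right corner. Next I descend and close.

```bash
python3 -m pendant '{"translation":[[0,0,0.4],[0,0,0.5],[0,0,0.5],[0,0,0.5],[0,0,0.4],[0,0,0.3],[0,0,0.18],[0,0,0],[0,0,0]],"roll":[0,0,0,0,0,0,0,0,0],"grip":[0,0,0,0,0,0,0,0,0]}' 30
python3 -m pendant '{"translation":[[0,0,0],[0,0,0],[0,0,0],[0,0,0],[0,0,0],[0,0,0],[0,0,0],[0,0,0],[0,0,0],[0,0,0]],"roll":[0,0,0,0,0,0,0,0,0,0],"grip":[0.3,0.5,0.6,0.7,0.8,1,1,1,1,1]}' 40
python3 -c "
from h import *
need([.415,-.249,.049])
for n in('side',):
    im=manip.get_image(n)[:,:,::-1]
    c=im[60:260,320:520]
    cv2.imwrite(f'pics/{n}2.png',cv2.resize(c,None,fx=3,fy=3,interpolation=cv2.INTER_CUBIC))
"
```

```text
t: 4.0
eef_pos: [0.4151, -0.2501, 0.0498]
tool_rot: [-3.141, 0.001, 2.578]
wrist_force: [0.0, 0.7, -0.9]
gripper_width: 0.0851
t: 5.0
eef_pos: [0.415, -0.2495, 0.0496]
tool_rot: [-3.142, 0.0, 2.578]
wrist_force: [-0.9, 0.1, 6.1]
gripper_width: 0.0214
t 5.0 tcp [ 0.415  -0.2495  0.0496] [-3.1416  0.0004  2.5784] q [-0.5649  0.378   2.0143 -0.      0.749  -1.5725] F [-0.881   0.0806  6.1182] w 0.021371134555340524
shift units [0.0072 0.0091 0.0142]
```

View pics/side2.png

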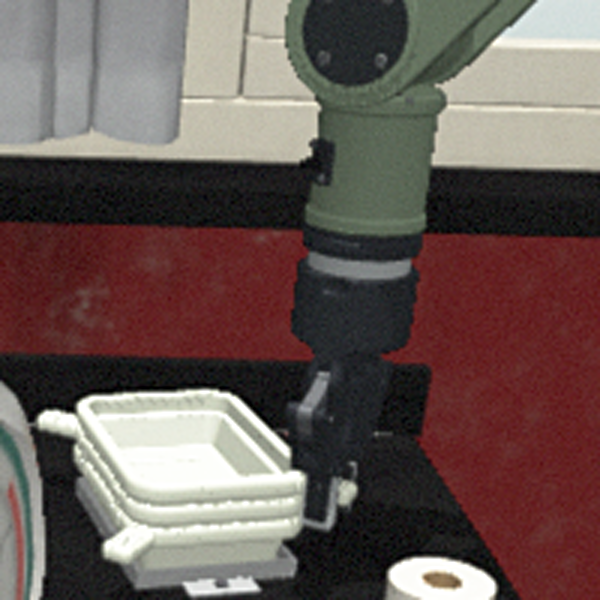

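The grip holds at 21.4 mm, so the fingers are on the tab. I'll peel along the arc in small steps. The pendant can't tip the tool, so the tab will turn in the fingers and I'll level the tray afterwards.

```bash
python3 -m pendant '{"translation":[[-0.005,0,-0.1],[-0.007,0,-0.1],[-0.009,0,-0.1],[-0.01,0,-0.1],[-0.012,0,-0.1]],"roll":[0,0,0,0,0],"grip":[1,1,1,1,1]}' 40
python3 -c "
from h import *
need([.415,-.249,.049])
for n in('side',):
    im=manip.get_image(n)[:,:,::-1]
    c=im[60:260,320:520]
    cv2.imwrite(f'pics/{n}3.png',cv2.resize(c,None,fx=3,fy=3,interpolation=cv2.INTER_CUBIC))
"
```

```text
t: 5.55
eef_pos: [0.416, -0.25, 0.0695]
tool_rot: [3.141, -0.001, 2.578]
wrist_force: [0.1, -0.5, -5.0]
gripper_width: 0.0214
t 5.55 tcp [ 0.416  -0.25    0.0695] [ 3.1414 -0.0013  2.5785] q [-0.5649  0.3511  1.9889  0.0002  0.8029 -1.5727] F [ 0.0876 -0.5249 -4.9732] w 0.021423814234679157
shift units [0.034  0.007  0.5133]
```

View pics/side3.png

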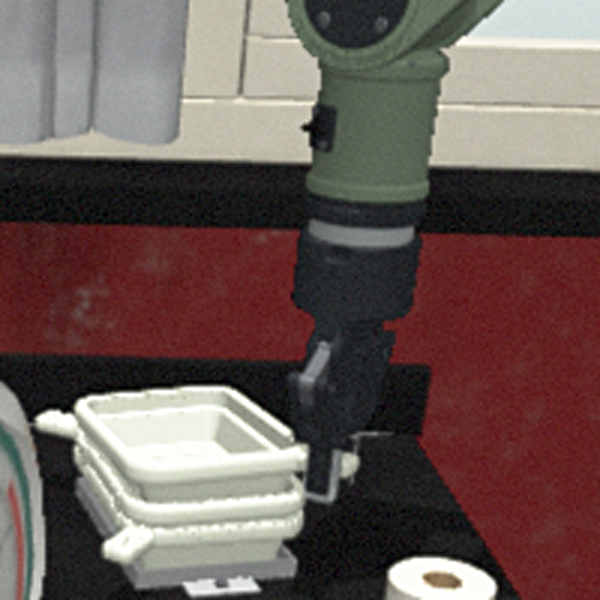

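The near corner is up about 20 mm at the tab, the second tray is still seated, and the pull is 5 N. I'll carry on along the arc.

```bash
python3 -m pendant '{"translation":[[-0.014,0,-0.1],[-0.016,0,-0.1],[-0.018,0,-0.1],[-0.02,0,-0.1],[-0.021,0,-0.1],[-0.023,0,-0.1],[-0.02,0,-0.08]],"roll":[0,0,0,0,0,0,0],"grip":[1,1,1,1,1,1,1]}' 40
python3 -c "
from h import *
need([.415,-.249,.049])
for n in('side',):
    im=manip.get_image(n)[:,:,::-1]
    c=im[60:260,320:520]
    cv2.imwrite(f'pics/{n}4.png',cv2.resize(c,None,fx=3,fy=3,interpolation=cv2.INTER_CUBIC))
"
```

```text
t: 6.3
eef_pos: [0.4211, -0.2533, 0.097]
tool_rot: [-3.141, 0.0, 2.579]
wrist_force: [-0.4, 0.0, -0.1]
gripper_width: 0.0209
t 6.3 tcp [ 0.4211 -0.2533  0.097 ] [-3.1415  0.0005  2.5785] q [-0.5649  0.3216  1.9446 -0.0001  0.8749 -1.5725] F [-0.4479  0.0486 -0.1277] w 0.02094114690539071
shift units [0.1857 0.0097 1.1989]
```

View pics/side4.png

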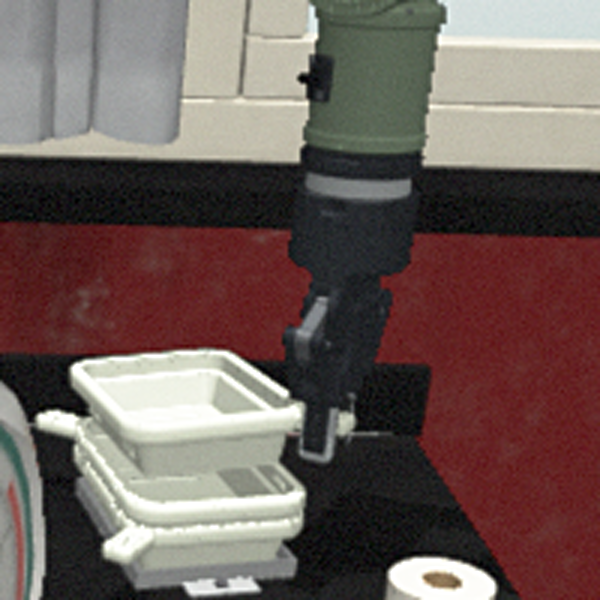

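The top tray is free of all the tongues and tilted a little, and the second tray's tab has stayed where it was. I'll lift straight up slowly, then check.

```bash
python3 -m pendant '{"translation":[[0,0,-0.1],[0,0,-0.2],[0,0,-0.3],[0,0,-0.3],[0,0,-0.3],[0,0,-0.3],[0,0,-0.3],[0,0,-0.2],[0,0,0],[0,0,0]],"roll":[0,0,0,0,0,0,0,0,0,0],"grip":[1,1,1,1,1,1,1,1,1,1]}' 45
python3 -c "
from h import *
need([.480,.161,.115])
for n in('side','top'):
    im=manip.get_image(n)[:,:,::-1]
    cv2.imwrite(f'pics/{n}5.png',im)
    c=im[60:260,320:520]
    if n=='side': cv2.imwrite(f'pics/{n}5z.png',cv2.resize(c,None,fx=3,fy=3,interpolation=cv2.INTER_CUBIC))
"
```

```text
t: 7.35
eef_pos: [0.4207, -0.253, 0.1764]
tool_rot: [-3.142, -0.0, 2.578]
wrist_force: [0.3, -0.1, -0.6]
gripper_width: 0.0215
t 7.35 tcp [ 0.4207 -0.253   0.1764] [-3.1415 -0.0002  2.5785] q [-0.5649  0.2329  1.836  -0.0001  1.0729 -1.5726] F [ 0.2722 -0.1117 -0.5706] w 0.02146069105664152
shift units [4.2717 9.5443 1.5364]
```

View pics/side5z.png

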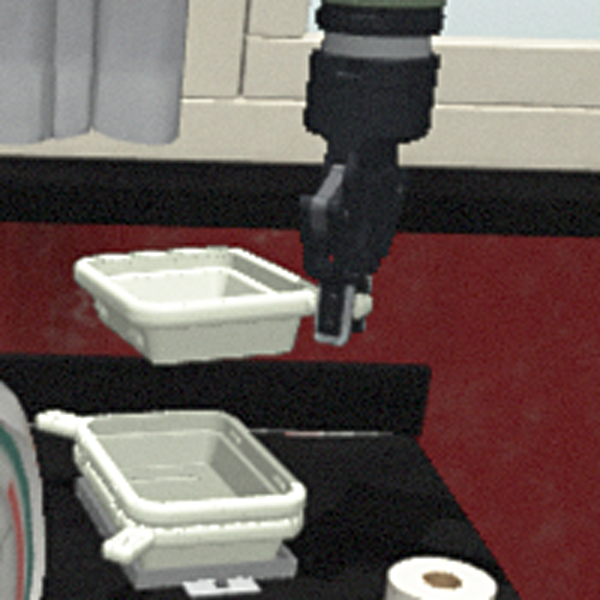

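View pics/top5.png

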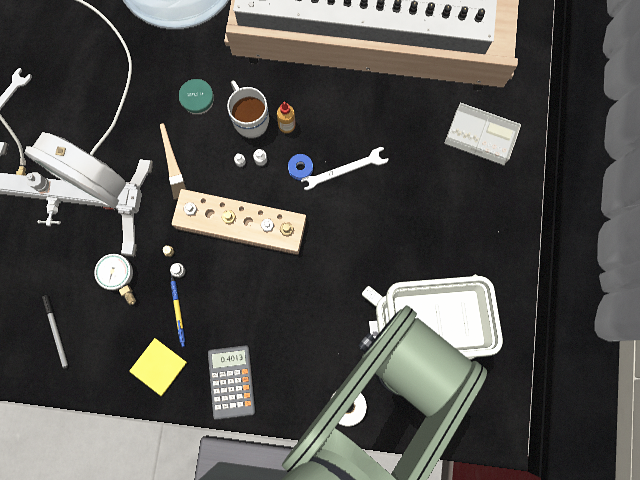

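```bash
python3 -c "
from h import *
for n,uv,z in(('weight',(177,270),.043),('fitting',(168,251),.02),('pen top',(173,281),.005),('pen bot',(184,345),.005),('dial',(129,302),.01),('calc TL',(208,350),.01),('calc TR',(248,346),.01),('tapeC',(348,406),.0),('wrench end',(303,186),.005),('w',(300,300),0),('w2',(330,280),0)): print(n,onz('top',uv,z))
# rim corners at current: pixel/side pairs
def tri(a,b):
    o1,d1=ray('top',a);o2,d2=ray('side',b);A=np.stack([d1,-d2],1);s=np.linalg.lstsq(A,o2-o1,rcond=None)[0]
    p,q=o1+d1*s[0],o2+d2*s[1];return (p+q)/2,np.linalg.norm(p-q)
im=cv2.imread('pics/top5.png');cv2.imwrite('pics/t5z.png',cv2.resize(im[255:375,360:520],None,fx=5,fy=5,interpolation=cv2.INTER_CUBIC))
im=cv2.imread('pics/side5.png');cv2.imwrite('pics/s5z.png',cv2.resize(im[130:190,335:455],None,fx=6.5,fy=6.5,interpolation=cv2.INTER_CUBIC))
"
```

```text
weight [0.5513 0.1475 0.043 ]
fitting [0.5886 0.1768 0.02  ]
pen top [0.5341 0.1609 0.005 ]
pen bot [0.4165 0.1191 0.005 ]
dial [0.4831 0.236  0.01  ]
calc TL [0.413  0.0717 0.01  ]
calc TR [ 0.4298 -0.0017  0.01  ]
tapeC [ 0.3445 -0.2017  0.    ]
wrench end [ 0.755  -0.0629  0.005 ]
w [ 0.5292 -0.0869  0.    ]
w2 [ 0.575  -0.1394  0.    ]
```

View pics/t5z.png

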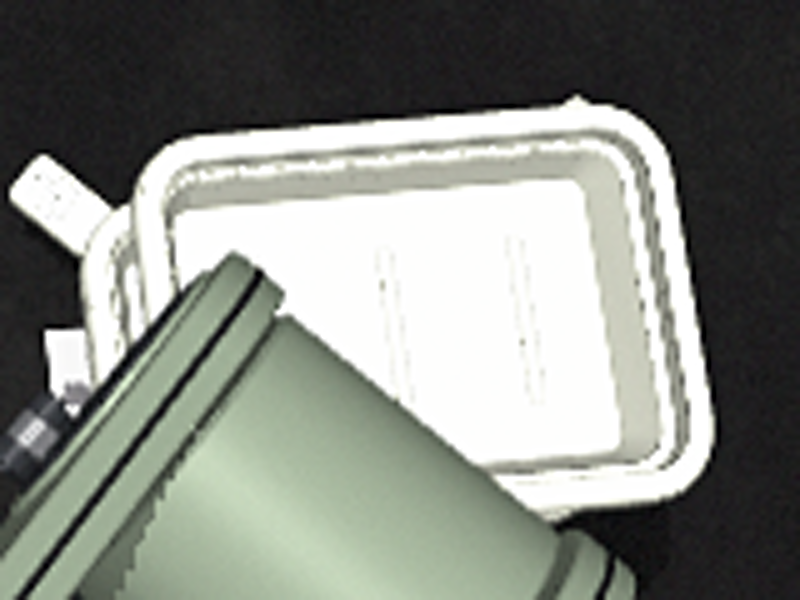

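View pics/s5z.png

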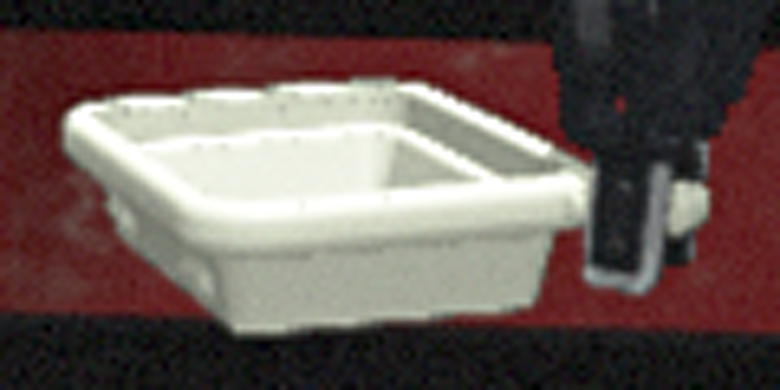

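The second tray is seated and the top tray hangs free, with its far corner slightly low. I'll level it by setting it on clear worktop right of the rack's front, tray centre about (0.54, -0.088) and aligned with the rack. It can't go directly below the final place because a white weight stands at (0.551, 0.148). First I turn and travel.

```bash
python3 -m pendant '{"translation":[[0,0,0],[0,0,0],[0,0,0],[0,0,0],[0,0,0],[0,0,0]],"roll":[0.3,0.5,0.6,0.5,0.29,0],"grip":[1,1,1,1,1,1]}' 45
python3 -c "
from h import *
need([.477,.0136,.176])"
```

```text
t: 8.05
eef_pos: [0.4206, -0.253, 0.1759]
tool_rot: [-3.141, -0.001, 2.273]
wrist_force: [0.5, 0.2, -1.1]
gripper_width: 0.0214
t 8.05 tcp [ 0.4206 -0.253   0.1759] [-3.1412 -0.0013  2.2728] q [-0.5649  0.2337  1.8364 -0.      1.0728 -1.2669] F [ 0.4621  0.1915 -1.1433] w 0.021387835712472617
shift units [4.1776 5.3802 0.0005]
```

```bash
python3 -m pendant '{"translation":[[0.2,0.25,0],[0.35,0.45,0],[0.45,0.58,0],[0.5,0.64,0],[0.55,0.71,0],[0.55,0.71,0],[0.5,0.64,0],[0.45,0.58,0],[0.35,0.45,0],[0.2,0.26,0]],"roll":[0,0,0,0,0,0,0,0,0,0],"grip":[1,1,1,1,1,1,1,1,1,1]}'
python3 -m pendant '{"translation":[[0.08,0.11,0],[0,0,0],[0,0,0]],"roll":[0,0,0],"grip":[1,1,1]}'
python3 -c "
from h import *
need([.477,.0136,.02])
for n in('side','top'):
    im=manip.get_image(n)[:,:,::-1]
    cv2.imwrite(f'pics/{n}6.png',im)
"
```

```text
t: 9.05
eef_pos: [0.4758, 0.0105, 0.1764]
tool_rot: [3.141, -0.001, 2.275]
wrist_force: [0.2, -1.1, -1.2]
gripper_width: 0.0214
t: 9.35
eef_pos: [0.477, 0.0129, 0.1764]
tool_rot: [-3.141, 0.0, 2.272]
wrist_force: [0.2, 0.3, -0.8]
gripper_width: 0.021
t 9.35 tcp [0.477  0.0129 0.1764] [-3.141   0.0001  2.2723] q [ 0.0032  0.2121  1.8645 -0.0005  1.0652 -0.698 ] F [ 0.1694  0.2829 -0.7997] w 0.020969555826784215
shift units [0.0147 0.0133 3.9105]
```

View pics/side6.png

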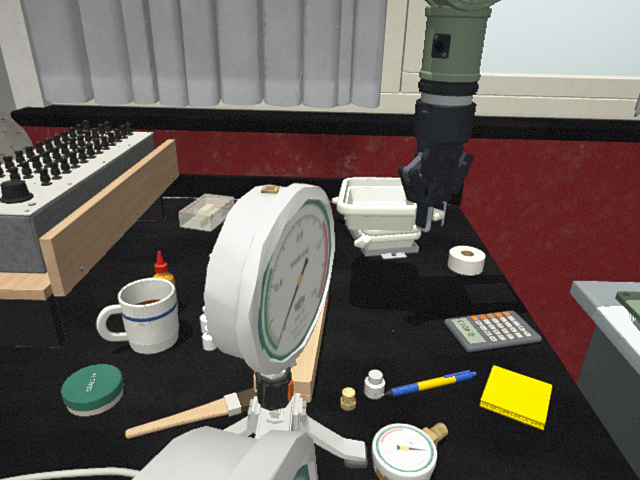

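View pics/top6.png

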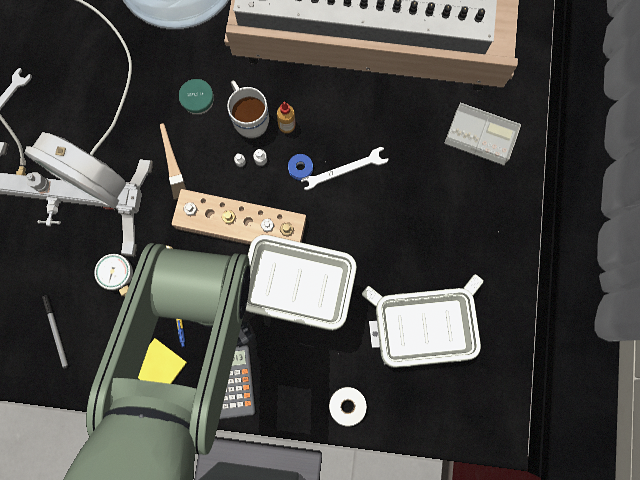

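```bash
python3 -c "
from h import *
a=cv2.imread('pics/top6.png');m=np.zeros(a.shape[:2],np.uint8);m[230:335,246:362]=(a[230:335,246:362].min(2)>150)*255
m[:250,:]*=0; 
m=cv2.morphologyEx(m,cv2.MORPH_OPEN,np.ones((3,3),np.uint8))
print('center',onz('top',(302,283),.185))
for uv in((258,237),(355,262),(345,329),(247,310)): print(uv,onz('top',uv,.185))
"
```

```text
center [ 0.5375 -0.0947  0.185 ]
(258, 237) [ 0.6047 -0.0119  0.185 ]
(355, 262) [ 0.5832 -0.1768  0.185 ]
(345, 329) [ 0.4721 -0.1734  0.185 ]
(247, 310) [ 0.4824 -0.0119  0.185 ]
```

```bash
python3 -m pendant '{"translation":[[0,0,0.3],[0,0,0.5],[0,0,0.5],[0,0,0.5],[0,0,0.4],[0,0,0.3],[0,0,0.2],[0,0,0]],"roll":[0,0,0,0,0,0,0,0],"grip":[1,1,1,1,1,1,1,1]}'
python3 -c "
from h import *
need([.477,.0136,.0126])
for n in('side','top'):
    im=manip.get_image(n)[:,:,::-1]
    cv2.imwrite(f'pics/{n}7.png',im)
    c=im[200:340,320:520] if n=='side' else im[220:360,200:400]
    cv2.imwrite(f'pics/{n}7z.png',cv2.resize(c,None,fx=4,fy=4,interpolation=cv2.INTER_CUBIC))
"
```

```text
t: 10.25
eef_pos: [0.4762, 0.0131, 0.0672]
tool_rot: [-3.139, -0.002, 2.272]
wrist_force: [-0.1, -0.2, -1.3]
gripper_width: 0.0209
t 10.25 tcp [0.4762 0.0131 0.0672] [-3.1393 -0.0018  2.2721] q [ 0.0035  0.3437  2.0101 -0.0001  0.7906 -0.6977] F [-0.1472 -0.151  -1.2638] w 0.020860283143051116
shift units [-0.0058  0.025   1.3641]
```

View pics/side7z.png

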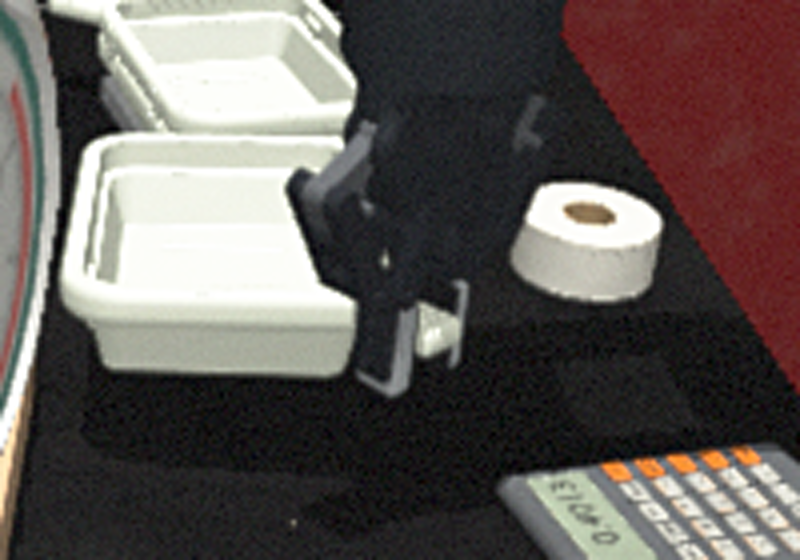

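View pics/top7z.png

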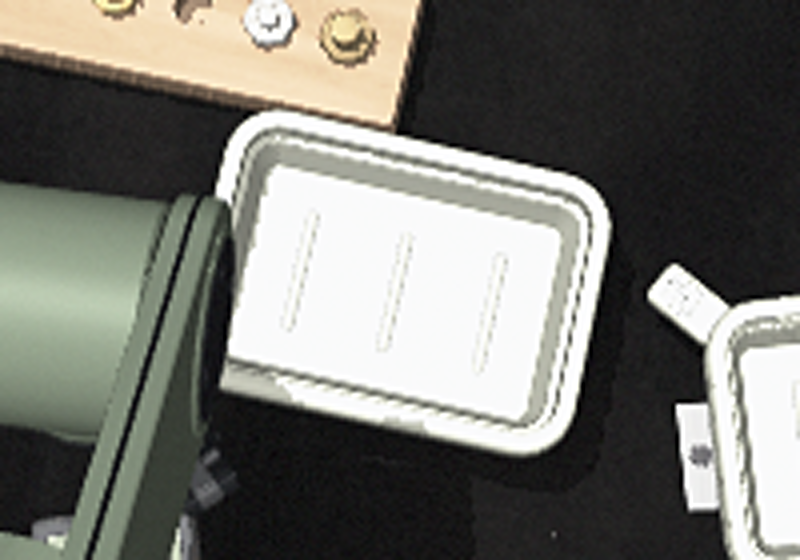

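The tray is clear of the rack, the second stack and the calculator, and it weighs about 1.2 N. I'll lower it to contact.

```bash
python3 -m pendant '{"translation":[[0,0,0.2],[0,0,0.2],[0,0,0.2],[0,0,0.2],[0,0,0.1],[0,0,0.1]],"roll":[0,0,0,0,0,0],"grip":[1,1,1,1,1,1]}'
python3 -m pendant '{"translation":[[0,0,0.1],[0,0,0.1]],"roll":[0,0],"grip":[1,1]}' 30
python3 -m pendant '{"translation":[[0,0,0.1],[0,0,0.05],[0,0,0]],"roll":[0,0,0],"grip":[1,1,1]}' 30
python3 -c "
from h import *
need([.477,.0136,.0126])
for n in('side','top'):
    im=manip.get_image(n)[:,:,::-1]
    cv2.imwrite(f'pics/{n}8.png',im)
    c=im[200:340,320:520] if n=='side' else im[220:360,200:400]
    cv2.imwrite(f'pics/{n}8z.png',cv2.resize(c,None,fx=4,fy=4,interpolation=cv2.INTER_CUBIC))
"
```

```text
t: 10.95
eef_pos: [0.4771, 0.0135, 0.028]
tool_rot: [-3.141, -0.0, 2.273]
wrist_force: [-0.1, 0.7, 0.9]
gripper_width: 0.0213
t: 11.15
eef_pos: [0.4775, 0.0136, 0.0205]
tool_rot: [3.141, 0.001, 2.273]
wrist_force: [-1.1, 1.2, 2.2]
gripper_width: 0.0212
t: 11.45
eef_pos: [0.4773, 0.0135, 0.0143]
tool_rot: [-3.142, 0.0, 2.273]
wrist_force: [-0.9, 1.0, 2.9]
gripper_width: 0.0212
t 11.45 tcp [0.4773 0.0135 0.0143] [-3.1416  0.0002  2.273 ] q [ 0.0043  0.4255  2.0639 -0.0002  0.6521 -0.6977] F [-0.8547  1.0422  2.9412] w 0.021174925269190435
shift units [ 0.0064 -0.0047  0.0436]
```

View pics/side8z.png

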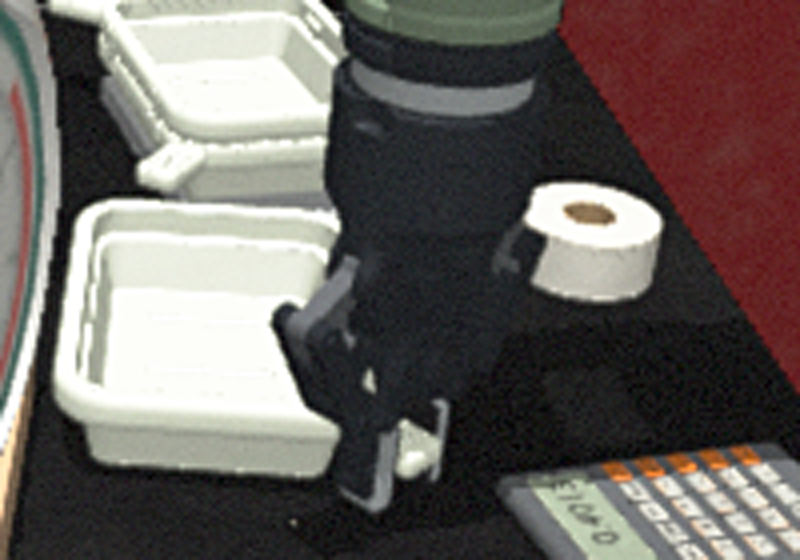

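The tray touched at TCP height about 0.027 and has turned back to nearly flat. I'll open the fingers briefly so it lies exactly level on the worktop, then regrip with more force.

```bash
python3 -m pendant '{"translation":[[0,0,0],[0,0,0],[0,0,0],[0,0,0.04],[0,0,0]],"roll":[0,0,0,0,0],"grip":[0.6,0.6,0.6,0.6,0.6]}' 30
python3 -c "
from h import *
need([.477,.0136,.0126])
im=manip.get_image('side')[:,:,::-1]
cv2.imwrite('pics/side9z.png',cv2.resize(im[200:340,320:520],None,fx=4,fy=4,interpolation=cv2.INTER_CUBIC))"
```

```text
t: 12.05
eef_pos: [0.4771, 0.0134, 0.0127]
tool_rot: [-3.141, -0.0, 2.273]
wrist_force: [0.1, -0.1, 0.2]
gripper_width: 0.0343
t 12.05 tcp [0.4771 0.0134 0.0127] [-3.1413 -0.0002  2.2726] q [ 0.0041  0.4281  2.0656 -0.0001  0.6483 -0.6976] F [ 0.053  -0.1237  0.2357] w 0.03426520097890281
shift units [0.0048 0.0009 0.0022]
```

View pics/side9z.png

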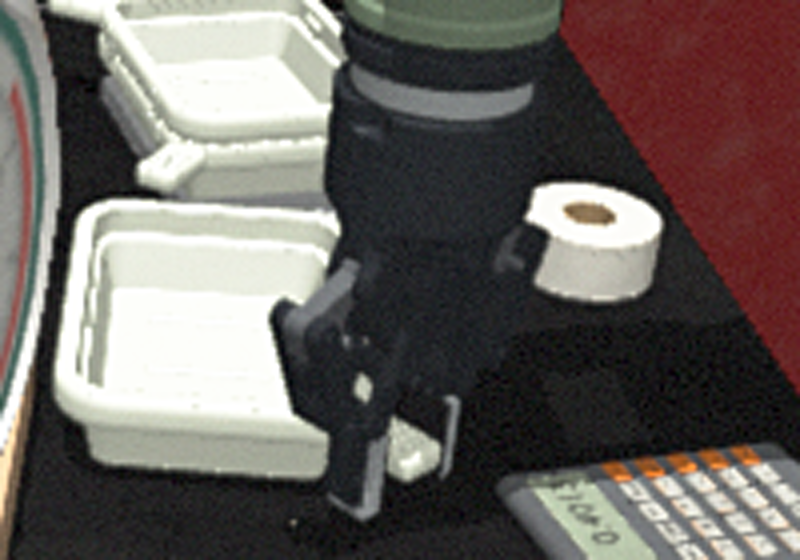

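The tray lies flat. Now I regrip and lift.

```bash
python3 -m pendant '{"translation":[[0,0,0],[0,0,0],[0,0,0],[0,0,0],[0,0,0],[0,0,0],[0,0,0]],"roll":[0,0,0,0,0,0,0],"grip":[0.66,0.72,0.8,1,1,1,1]}' 60
python3 -m pendant '{"translation":[[0,0,-0.1],[0,0,-0.2],[0,0,-0.3],[0,0,-0.4],[0,0,-0.4],[0,0,-0.4],[0,0,-0.3],[0,0,-0.2],[0,0,-0.1],[0,0,-0.1]],"roll":[0,0,0,0,0,0,0,0,0,0],"grip":[1,1,1,1,1,1,1,1,1,1]}' 60
python3 -c "
from h import *
need([.480,.161,.113])
for n in('side','top'):
    im=manip.get_image(n)[:,:,::-1]
    cv2.imwrite(f'pics/{n}10.png',im)
    c=im[150:300,320:520] if n=='side' else im[220:360,200:400]
    cv2.imwrite(f'pics/{n}10z.png',cv2.resize(c,None,fx=4,fy=4,interpolation=cv2.INTER_CUBIC))
"
```

```text
t: 12.8
eef_pos: [0.4773, 0.0135, 0.013]
tool_rot: [3.141, 0.0, 2.273]
wrist_force: [-0.4, 0.9, 2.7]
gripper_width: 0.021
t: 13.8
eef_pos: [0.4769, 0.0135, 0.113]
tool_rot: [-3.141, -0.0, 2.273]
wrist_force: [1.1, 0.0, -1.7]
gripper_width: 0.0212
t 13.8 tcp [0.4769 0.0135 0.113 ] [-3.1411 -0.0003  2.2727] q [ 0.0042  0.2822  1.9545 -0.0001  0.9055 -0.6976] F [ 1.064   0.0261 -1.7254] w 0.02115680347887085
shift units [ 2.7668  2.4399 -0.0007]
```

View pics/side10z.png

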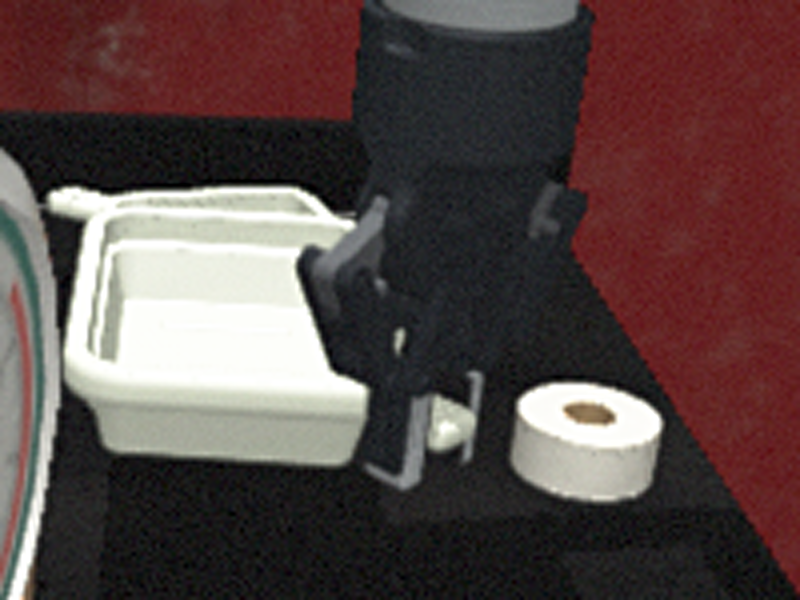

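View pics/top10z.png

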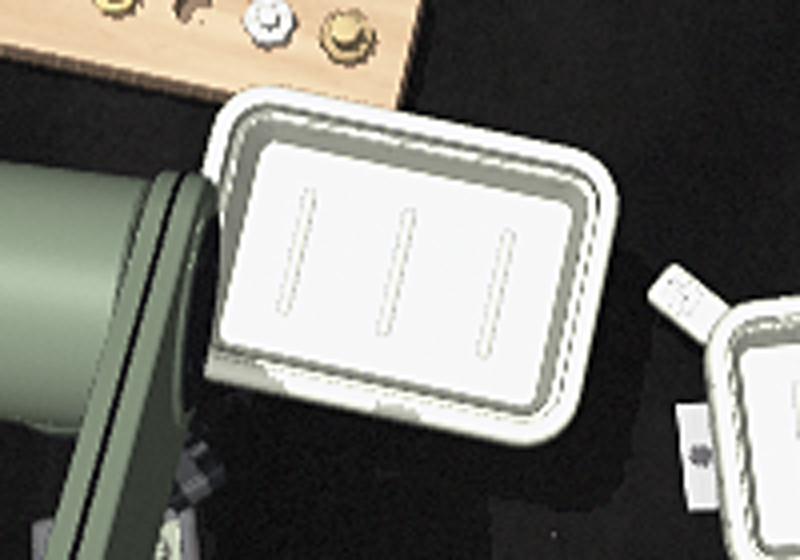

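```bash
cat > meas.py <<'E'
from h import *
def rim(f,c0,c1,r0,r1,z,top0):
    a=cv2.imread(f);w=(a.min(2)>165)
    E1=[onz("top",(c,top0+np.argmax(w[top0:,c])),z)[:2] for c in range(c0,c1)]
    E2=[onz("top",(np.max(np.nonzero(w[r,:c1+60])[0]),r),z)[:2] for r in range(r0,r1)]
    out=[]
    for E in(E1,E2):
        l=cv2.fitLine(np.array(E,np.float32),cv2.DIST_HUBER,0,.01,.01).ravel();out.append(l)
    print("px edge angle",[np.degrees(np.arctan2(l[1],l[0])) for l in out])
    A=np.array([[out[0][0],-out[1][0]],[out[0][1],-out[1][1]]]);s=np.linalg.solve(A,out[1][2:]-out[0][2:])
    c=out[0][2:]+s[0]*out[0][:2]
    d=out[0][:2]*np.sign(out[0][1]); th=np.arctan2(-d[0],d[1])  # tray +y
    R=np.array([[np.cos(th),-np.sin(th)],[np.sin(th),np.cos(th)]])
    print("corner(+x,-y)",c,"yaw",th,"centre",c-R@[.065,-.09])
E
python3 -c "
from meas import *
rim('pics/top10.png',270,335,270,315,.142,225)"
```

```text
px edge angle [np.float32(65.57954), np.float32(59.207596)]
corner(+x,-y) [ 0.5912 -0.1396] yaw -0.42621738 centre [ 0.5692 -0.0308]
```

```bash
sed -i 's/def rim(f,c0,c1,r0,r1,z,top0)/def rim(f,c0,c1,r0,r1,z,top0,cm)/; s/w\[r,:c1+60\]/w[r,:cm]/' meas.py
python3 -c "
from meas import *
rim('pics/top10.png',306,342,272,312,.142,236,358)
a=cv2.imread('pics/top10.png').min(2)>165
print([236+np.argmax(a[236:,c]) for c in range(300,344,4)],[np.max(np.nonzero(a[r,:358])[0]) for r in range(272,312,4)])"
```

```text
px edge angle [np.float32(84.883896), np.float32(-4.7468925)]
corner(+x,-y) [ 0.5944 -0.1792] yaw -0.08929285 centre [ 0.5377 -0.0838]
[np.int64(236), np.int64(249), np.int64(250), np.int64(251), np.int64(252), np.int64(252), np.int64(253), np.int64(254), np.int64(255), np.int64(256), np.int64(257)] [np.int64(353), np.int64(353), np.int64(352), np.int64(351), np.int64(350), np.int64(349), np.int64(348), np.int64(348), np.int64(347), np.int64(346)]
```

The tray is level, aligned with the rack (yaw -0.089 against -0.084), and centred at (0.538, -0.084). It has to shift to (0.543, 0.059), which is tool units of about (2.65, 2.40, 0).

```bash
python3 -m pendant '{"translation":[[0.1,0.1,0],[0.2,0.2,0],[0.3,0.25,0],[0.4,0.35,0],[0.45,0.4,0],[0.4,0.35,0],[0.3,0.3,0],[0.25,0.2,0],[0.15,0.15,0],[0.1,0.1,0]],"roll":[0,0,0,0,0,0,0,0,0,0],"grip":[1,1,1,1,1,1,1,1,1,1]}'
python3 -m pendant '{"translation":[[0,0,0],[0,0,0],[0,0,0],[0,0,0],[0,0,0]],"roll":[0,0,0,0,0],"grip":[1,1,1,1,1]}'
python3 -c "
from meas import *
need([.482,.1565,.113])
for n in('side','top'):
    im=manip.get_image(n)[:,:,::-1]
    cv2.imwrite(f'pics/{n}11.png',im)
"
```

```text
t: 14.9
eef_pos: [0.482, 0.1572, 0.1127]
tool_rot: [-3.141, -0.0, 2.273]
wrist_force: [-0.2, -0.5, -0.6]
gripper_width: 0.0209
t: 15.4
eef_pos: [0.4821, 0.156, 0.1129]
tool_rot: [-3.142, 0.0, 2.272]
wrist_force: [-0.5, -0.3, -0.2]
gripper_width: 0.0209
t 15.4 tcp [0.4821 0.156  0.1129] [-3.1416  0.0002  2.2721] q [ 0.2904  0.3233  1.8905 -0.0002  0.9277 -0.4108] F [-0.4972 -0.3074 -0.1922] w 0.02091399684889856
shift units [ 0.0108  0.0047 -0.0014]
```

View pics/side11.png

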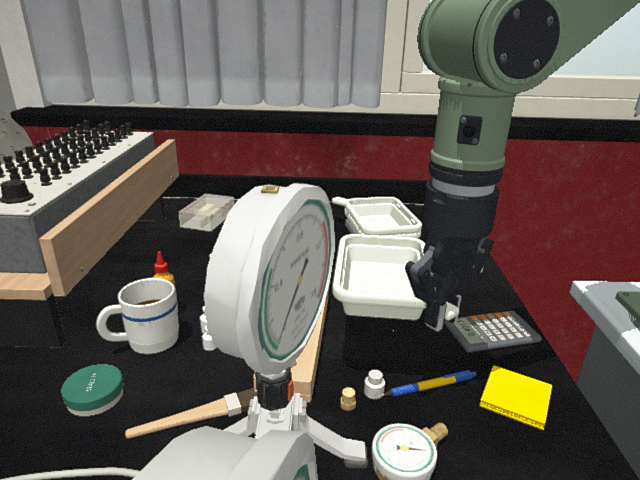

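View pics/top11.png

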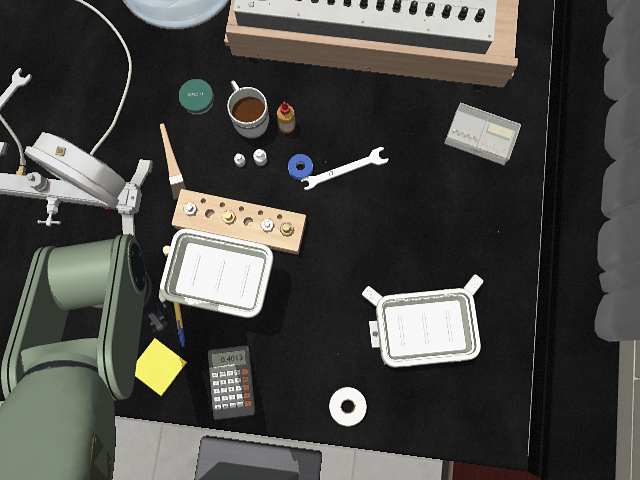

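```bash
python3 -c "
from h import *
a=cv2.imread('pics/top11.png')
h=cv2.cvtColor(a,cv2.COLOR_BGR2HSV)
m=((h[:,:,1]<45)&(h[:,:,2]>120)).astype(np.uint8)*255
z=m*0;z[226:322,160:280]=m[226:322,160:280]
z=cv2.morphologyEx(z,cv2.MORPH_CLOSE,np.ones((7,7),np.uint8));z=cv2.morphologyEx(z,cv2.MORPH_OPEN,cv2.getStructuringElement(cv2.MORPH_ELLIPSE,(25,25)))
ct=max(cv2.findContours(z,cv2.RETR_EXTERNAL,cv2.CHAIN_APPROX_NONE)[0],key=cv2.contourArea)[:,0].astype(float)
for hz in(.130,.142,.155):
  P=np.array([onz('top',p,hz)[:2]*1000 for p in ct],np.float32);print(hz,cv2.minAreaRect(P))
i=cv2.imread('pics/top11.png');cv2.drawContours(i,[ct.astype(int)],-1,(0,0,255),1)
cv2.imwrite('pics/t11z.png',cv2.resize(i[180:330,140:320],None,fx=4,fy=4,interpolation=cv2.INTER_CUBIC))
i=cv2.imread('pics/side11.png');cv2.imwrite('pics/s11z.png',cv2.resize(i[180:340,320:480],None,fx=3.7,fy=3.7,interpolation=cv2.INTER_CUBIC))
# rack side of things: predicted level rim corners in the side picture
c=np.array([.543,.059]);th=-.087
R=np.array([[np.cos(th),-np.sin(th)],[np.sin(th),np.cos(th)]])
for v in((.065,.09),(.065,-.09),(-.065,-.09),(-.065,.09)):
  p=c+R@v; print(v,'side',proj('side',[*p,.142]),'top',proj('top',[*p,.142]),'base',p)
"
```

```text
0.13 ((545.4296875, 59.0506477355957), (183.55189514160156, 130.59201049804688), 85.2435073852539)
0.142 ((543.81201171875, 56.81703186035156), (181.49505615234375, 129.1286163330078), 85.2435073852539)
0.155 ((542.0596313476562, 54.397281646728516), (179.26687622070312, 127.54325103759766), 85.24346923828125)
(0.065, 0.09) side [330.9197 293.7721] top [173.264  225.1456] base [0.6156 0.143 ]
(0.065, -0.09) side [341.1471 232.524 ] top [273.9718 246.6419] base [ 0.5999 -0.0363]
(-0.065, -0.09) side [426.0653 237.9497] top [256.5256 320.4956] base [ 0.4704 -0.025 ]
(-0.065, 0.09) side [440.0654 301.9214] top [153.48   297.9387] base [0.4861 0.1543]
```

View pics/t11z.png

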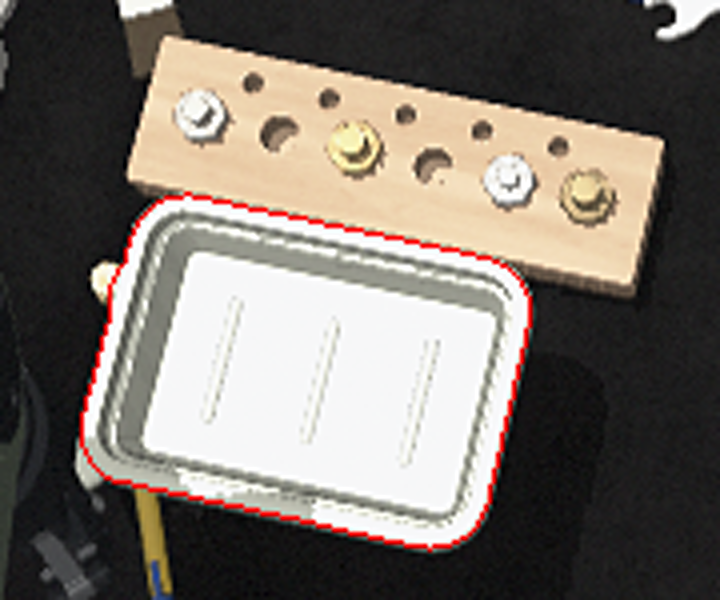

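View pics/s11z.png

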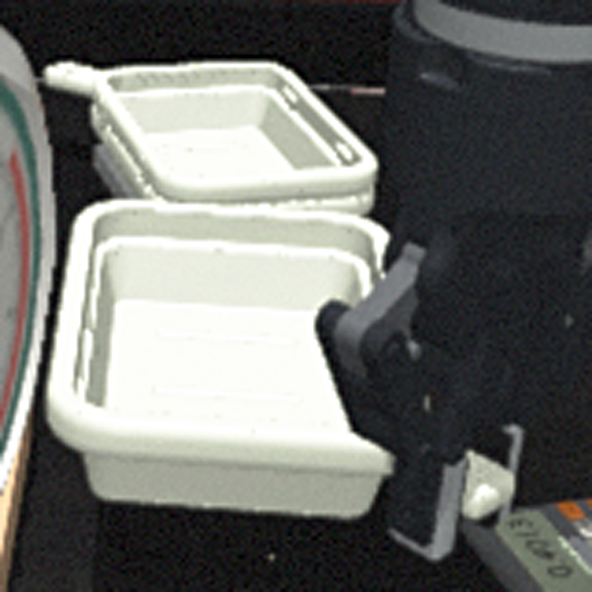

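The side view's far rim edge is at row about 237 at column 409, where a level tray would be at 236.8. The near edge is at row about 296, predicted about 295. So the tray is level with its underside at 0.10 m. I'll do one last comparison of the bystanders and the second tray, then hand in.

```bash
python3 -c "
from h import *
a=cv2.imread('pics/top0.png');b=cv2.imread('pics/top11.png')
d=cv2.morphologyEx((cv2.absdiff(a,b).max(2)>60).astype(np.uint8),cv2.MORPH_OPEN,np.ones((3,3),np.uint8))
n,l,s,c=cv2.connectedComponentsWithStats(d)
print([list(map(int,x)) for x in s[1:] if x[4]>15])
for f,z in(('pics/top5.png',0),('pics/top11.png',.063)):
  if z==0: continue
  m=np.zeros(b.shape[:2],np.uint8);m[265:395,355:500]=(b[265:395,355:500].min(2)>110)*255
  m=cv2.morphologyEx(m,cv2.MORPH_CLOSE,np.ones((9,9),np.uint8));m=cv2.morphologyEx(m,cv2.MORPH_OPEN,cv2.getStructuringElement(cv2.MORPH_ELLIPSE,(31,31)))
  ct=max(cv2.findContours(m,cv2.RETR_EXTERNAL,cv2.CHAIN_APPROX_NONE)[0],key=cv2.contourArea)[:,0].astype(float)
  print(cv2.minAreaRect(np.array([onz('top',p,z)[:2]*1000 for p in ct],np.float32)))
need([.482,.1565,.113])
"
```

```text
[[159, 229, 114, 92, 7590], [120, 234, 16, 21, 272], [0, 236, 130, 244, 17798], [105, 286, 29, 111, 854], [465, 296, 13, 55, 272], [473, 296, 4, 8, 24], [21, 313, 41, 58, 872], [476, 312, 3, 6, 18], [477, 319, 3, 6, 18], [177, 322, 5, 5, 21], [480, 339, 3, 12, 36], [210, 347, 43, 70, 1088], [181, 360, 4, 5, 17], [372, 360, 21, 22, 255], [130, 365, 6, 9, 42], [291, 452, 9, 5, 28]]
((502.269287109375, -318.277587890625), (130.00038146972656, 194.03318786621094), 12.6993989944458)
t 15.5 tcp [0.4821 0.1562 0.1129] [3.1416 0.0001 2.2723] q [ 0.2906  0.3233  1.8905 -0.0001  0.9277 -0.4108] F [-0.0047  0.4045 -0.0538] w 0.021163310751088304
shift units [ 0.0083  0.0023 -0.0018]
```

The difference list flags the calculator at (210-253, 347-417), so I'll check whether it moved or is only in shadow.

```bash
python3 -c "
from h import *
f=lambda p:cv2.resize(cv2.imread(p)[335:430,120:270],None,fx=2.6,fy=2.6,interpolation=cv2.INTER_CUBIC)
cv2.imwrite('pics/calc.png',np.hstack([f('pics/top0.png'),f('pics/top11.png')]))
g=lambda p:cv2.resize(cv2.imread(p)[300:440,330:560],None,fx=1.7,fy=1.7)
cv2.imwrite('pics/calcs.png',np.hstack([g('pics/side0.png'),g('pics/side11.png')]))"
```

```text
(no output)
```

View pics/calc.png

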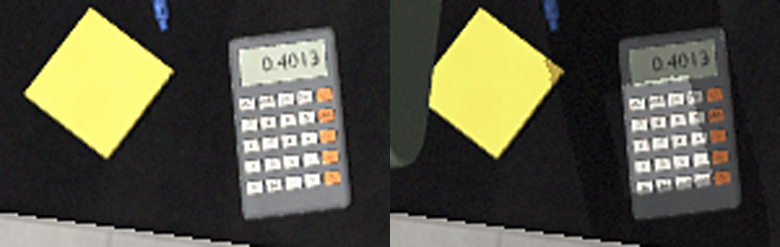

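View pics/calcs.png

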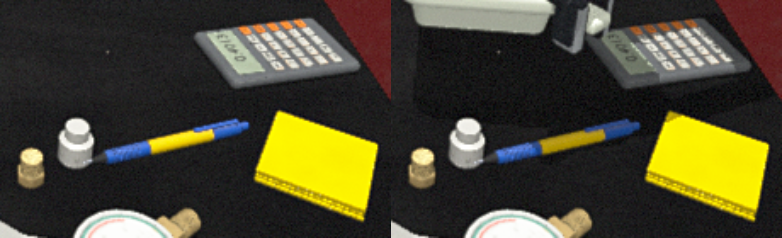

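It is only the arm's shadow: the calculator, pen, weight and fitting are where they were. Handing in.

```bash
python3 -c "
from rig import manip
print(manip.sign_off())"
```

```text
the job is handed in; nothing more can be done
None
```

I peeled the top tray off by its corner tab and am now holding it level, open side up, just in front of the middle of the rack. The job was handed in at about 15.5 s.

**How it went**
- **Peel:** I gripped the tab at 40 N and lifted it along the arc about the far corner. With the tab 20 mm up, the camera showed that corner raised and the second tray still seated. After that I lifted the tray straight up.
- **Extra step:** the pendant cannot tip the tool, so the tab turned slightly in the fingers during the peel. I set the tray on clear worktop beside the rack to level it, opened the fingers briefly, regripped at 60 N and carried it to the rack.

**Last checks**
- **Position:** the tray centre is at about (0.544, 0.057), with its underside at about 0.10 m. It is parallel to the rack, with a gap of about 19 mm to its front, and touches nothing.
- **Level:** the rim edges in the side view match a level tray to about 1 pixel.
- **Second tray:** it is seated; its rim measures 130 mm wide at yaw 12.7°, the same as the stack before.
- **Other objects:** nothing visible has moved. The picture comparison flagged the calculator, but a closer look showed only the arm's shadow on it.

I did not measure whether the far corner stayed down to the very end of the peel. By the end of the arc the tray was already free and tilted only slightly, about 0.07 rad when I set it down instead of the full 0.2.

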